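Set the slicing-board guide against the red stop

ROBOT

A 6-joint arm with a two-finger parallel gripper is mounted at the origin on a cart in front of the work surface, level with it; the furniture and walls round the work are solid. World frame = base frame: x ahead of the robot, y to its left, z up, the work surface at z = 0. Lengths are in m, angles in rad, forces in N, time in s.
With the tool pointing down it reaches from about 0.375 to 0.9 m from the base axis. Payload 3.1 kg.
Tool frame: the origin (TCP) lies at the very end of the fingers, on their centre line; the grasp point (between the pads) lies 19 mm behind it (manip.pinch_z is the distance from the TCP to the grasp point, in m); z points along the fingers, y is the direction in which the jaws open and shut (so a half turn about z gives the same grasp; the last joint's range is limited). The gripper opens to 85 mm and grips with 20 to 120 N. Pads are 22 mm wide; open, the fingers measure 114 mm over their backs; the gripper's body (76 mm by 85 mm) begins 54 mm behind the grasp point. The pads swing forward as they close: fully open they stand 13 mm farther back than shut.
Start: joints at [-1.431, 0.527, 1.433, -0, 1.181, -0.178], TCP at [0.195, -0.594, 0.231] pointing down, gripper open.
Joint ranges: [-3.08, 3.08], [-0.75, 2.2], [0.22, 2.44], [-1.43, 4.57], [0, 2.65], [-2.85, 2.85]. Speed limits (rad/s): [2.79, 2.79, 3.14, 3.14, 3.14, 3.14].

INTERFACE

Orientations are given as a unit quaternion [x, y, z, w].
In Python, from station import manip gives the robot as it stands.
- The arm moves only by the tool drive_tool, never from a script. Its argument "increments" is a list of rows, each a list of 7 numbers: the closure in counts, from 0 (fully open) to 255 (shut), then the shift along the tool's x, y, z in cm, then the turn, a rotation vector about the tool's x, y, z in rad. A call has 1 to 20 rows; each row is the pose to reach, as a shift and turn from the pose commanded when the call began, along the tool's axes at that moment; what a row does not reach only later rows make up. A row lasts 1/10 s, in which the tool goes at most 50 mm and 8.59 degrees, less where a joint would pass 70% of its speed; a pose out of reach is approached as far as the arm can. A call with a gripper value outside its range is refused whole. The fingers move at their own pace and stop on an object; "force" is the grip in N (left out, the last holds). Time passes only in rows, so rows that repeat a pose let the fingers close. It gives the time, the measured TCP pose, the force and the opening at its end, in the units of the state.
- manip.sense(): the state, without advancing time (a new reading comes with each control period).
- manip.snapshot(name): name is "scene" or "top"; returns the picture (420x560x3 uint8, red, green, blue); there is no depth.
- manip.camera_model(name): a dict with "mtx" (3x3 intrinsics, pixels), "k1" (the pictures are not rectified: a ray, as slopes to the right and down, at radius r is drawn at 1 + k1 r^2 times it, then the intrinsics apply), "cam_to_world" (4x4, takes a point from camera to world coordinates). Camera axes: x right, y down, z forward; pixel columns grow to the right and rows downward; lengths in m; the calibration is good to about 2 mm. A picture is of the moment at which its call begins. camera_model takes no time and is no camera call.
- manip.sign_off(): hands the job in, once; it reports no verdict.
The state is a dict: "t": time; "q": joint angles; "qd": joint speeds; "tau": joint torques, N m; "tcp_pos": TCP position; "tool_rot": TCP orientation; "force": force on the tool from outside, world axes, zero at the start; "ft_torque": the same for the moment, N m; "finger_gap": opening from 0.0 (shut) to 1.0 (fully open).
Only numpy, scipy, OpenCV 4.12 (cv2) and the standard library are available. Lean on these libraries where they do the work, as an engineer would, in place of code of your own. Each camera call takes 0.05 s, during which the arm holds its last target. There are 200 camera calls.

TASK

Get the slicing board ready: press down the black pad in the middle of the grey guide to free its brake and, keeping it pressed all the way, push the guide along its rail until it rests against the red stop. Then let go so that the pad springs back up and the guide is held there. Only press and push, with the fingers alone: lift nothing, do not force the guide along with its brake on, and leave the food and the jars standing around undisturbed.

Things in the scene. Friction and masses are not known exactly. Their poses are not given: they have to be found in the camera images.
- board: Fixed light-wood slicing board, 240 (its x) x 460 (its y) mm, top face 22 mm above the worktop; origin at the centre of its underside. An aluminium rail 30 mm wide runs along its y axis at x = +75 mm, top 36 mm above the worktop. It stands turned a little about the vertical, differently each time.
- guide_mid (a point): Middle of the grey plastic guide on the rail, at the rail's top (36 mm above the worktop); axes as the board's. 88 mm long along the rail, 56 mm across. Either side of the black pad a grey shoulder (inner face 30 mm from the middle) rises 8 mm above the pad, to 74 mm; front and back are open. A low steel fence reaches 110 mm from the middle towards the board's -x, below the pad.
- pad_top (a point): Centre of the top of the black release pad in the middle of the guide: 46 mm across the rail, 57 mm along it, with fine ribs. Unpressed its top is 66 mm above the worktop. It moves with the guide and sinks as it is pressed.
- release (a joint): How far the black pad is down, m: 0 up (brake on), 0.005 at its lower end. Its spring pushes up with about 5 N at the top, 6 N fully down. Up, the brake holds the guide against some 12 to 15 N along the rail; 2 mm or more down, the guide is free and slides with 1 to 2 N of drag, so a finger pressing the pad carries it along by friction or against a shoulder.
- guide (a joint): Place of the guide along the rail, m: 0 in the middle of the board, growing towards the board's +y.
- red_stop: Red plastic collar clamped on the rail, fixed, 24 mm along the rail, 44 mm across, with a round red screw head, top 58 mm above the worktop; origin on the rail's middle line, half-way along the collar, 36 mm above the worktop. At either side, 150 to 185 mm from the board's middle. When the guide touches it, guide_mid is 56 mm from this origin, measured level.
- white_stop: White collar just like the red one, clamped on the rail on the other side of the guide; not the one wanted.
- garlic: Loose garlic bulb, about 60 mm wide and 58 mm tall, lying on the front part of the board, clear of the fence's run; origin under its centre.
- apple: Loose red apple, 72 mm wide, 63 mm tall, on the worktop to the right of the board; origin under its centre.
- onion: Loose brown onion, 78 mm wide, 85 mm tall, on the worktop to the left of the board; origin under its centre.
- tin: Loose food tin, 75 mm wide, 58 mm tall, on the worktop at the right; origin under its centre.
- mill_6: Loose small glass salt shaker with grey cap, 44 mm wide, 90 mm tall, on the worktop at the far left; origin under its centre.
- spice_jar_4: Loose clear spice jar with white cap, 44 mm wide, 109 mm tall, on the worktop at the far left; origin under its centre.
- spice_jar_2: Loose spice jar with a dark cap and blue label, 41 mm wide, 105 mm tall, on the worktop at the far left; origin under its centre.

How it is judged:
On the way, in this order (a step that is already met when the one before it is completed fails the run):
1. the pad is pressed down at least 2 mm by the fingers while the guide is still away from the red stop (value of joint release above 0.002 m and contact force between the fingers and release above 1 N and horizontal distance between guide_mid and red_stop above 0.07 m), for 0.1 s.
2. the guide reaches the red stop with the pad still pressed (horizontal distance between guide_mid and red_stop below 0.059 m and value of joint release above 0.001 m), for 0.05 s.
At the end, for the whole second after the job is handed in: The guide rests at the red stop (gap under 3 mm), at rest, and the black pad is up again (within 0.6 mm), so the brake holds it (horizontal distance between guide_mid and red_stop below 0.059 m and value of joint release below 0.0006 m and velocity of joint guide between -0.005 and 0.005 m/s); the robot touches nothing.
It fails at once if the guide is forced along with its brake on, or let go on the way (more than 15 mm from where it started and still over 9 mm short of the red stop with the pad up, less than 0.3 mm down) (value of joint release below 0.0003 m and distance of guide_mid from where it was at the start of the episode above 0.015 m and horizontal distance between guide_mid and red_stop above 0.065 m).
It fails at once if a loose bystander is moved or lifted more than 15 mm (distance of any of garlic, apple, onion, tin, mill_6, spice_jar_4, spice_jar_2 from where it was at the start of the episode above 0.015 m).
It fails at once if the arm or the gripper's body, not the fingers, presses on the board or the guide (contact force between the arm and board above 5 N).
It also fails if it takes over 32 s, if anything falls off the work surface, if the arm or the gripper's body presses on something with over 40 N, if the wrist force passes 120 N, or if a joint passes its speed limit or range.

## Working session

There is one attempt and no reset: what is moved stays moved. The work goes in short steps, Python scripts to look and compute and a tool call to move; the robot and the scene stay as the last step left them, time stands still between calls to the robot, and variables do not carry over. Pictures are saved under pics/ and viewed, about 8 in all and at most 12, crops included, and the job is handed in when it is done.

Besides the shell and the picture viewer there is one more tool, called after "Emit:" by a JSON object that holds its "api" and its "payload". drive_tool: Moves the arm, as the interface text tells. Its arguments: {"type":"object","properties":{"increments":{"type":"array","items":{"type":"array","items":{"type":"number"}}},"force":{"type":"number"}},"required":["increments"]}

```bash
mkdir -p pics; cat > h.py <<'E'
import numpy as np, cv2
from station import manip
def ray(cm,u,v):
    K=np.array(cm["mtx"],float);k=cm["k1"];T=np.array(cm["cam_to_world"])
    d=np.array([(u-K[0,2])/K[0,0],(v-K[1,2])/K[1,1]]);s=d.copy()
    for _ in range(20): s=d/(1+k*(s@s))
    return T[:3,3],T[:3,:3]@np.array([s[0],s[1],1])
def onz(cm,u,v,z):
    o,d=ray(cm,u,v);return o+d*(z-o[2])/d[2]
E
python3 - <<'E'
from h import *
for n in("scene","top"):
    im=manip.snapshot(n);cv2.imwrite(f"pics/{n}0.png",im[:,:,::-1]);c=manip.camera_model(n);print(n,np.round(c["mtx"],1).tolist(),c["k1"],np.round(c["cam_to_world"],3).tolist())
s=manip.sense();print(s)
E
```

```text
scene [[394.5, 0.0, 281.6], [0.0, 394.5, 210.6], [0.0, 0.0, 1.0]] -0.1129919233760994 [[-0.447, -0.488, 0.75, -0.358], [-0.895, 0.247, -0.372, 0.445], [-0.004, -0.837, -0.547, 0.675], [0.0, 0.0, 0.0, 1.0]]
top [[455.6, 0.0, 277.3], [0.0, 455.6, 208.6], [0.0, 0.0, 1.0]] -0.0659806269315035 [[0.027, -0.984, 0.178, 0.233], [-0.999, -0.029, -0.012, 0.017], [0.017, -0.178, -0.984, 1.551], [0.0, 0.0, 0.0, 1.0]]
{'t': 0.1, 'q': array([-1.43149598e+00,  5.28346031e-01,  1.43377507e+00,  4.22515315e-05,
        1.18140596e+00, -1.78500084e-01]), 'qd': array([ 0.00189667, -0.00185485, -0.00337648, -0.00171064, -0.00033677,
        0.00070029]), 'tau': array([-2.46665440e-04, -4.43305743e+01, -1.78586107e+01, -1.79204094e-04,
        3.90337809e-03, -3.83554863e-06]), 'tcp_pos': array([ 0.19524729, -0.59304462,  0.23044789]), 'tool_rot': array([ 9.87402712e-01,  1.58224362e-01,  3.84886243e-05, -9.66634349e-04]), 'force': array([ 0.785797  , -0.13179473,  0.5072202 ]), 'ft_torque': array([ 0.01173221, -0.01181438,  0.03209058]), 'finger_gap': 0.999914551077111}
```

View pics/scene0.png

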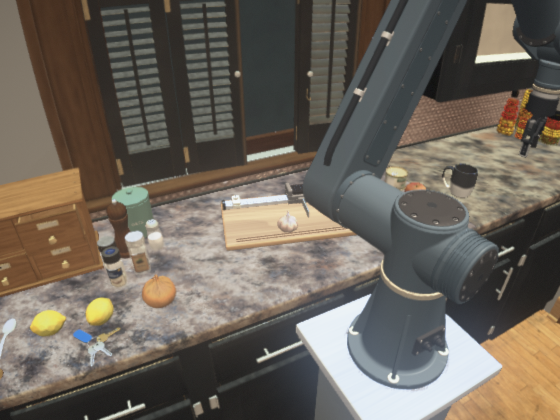

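View pics/top0.png

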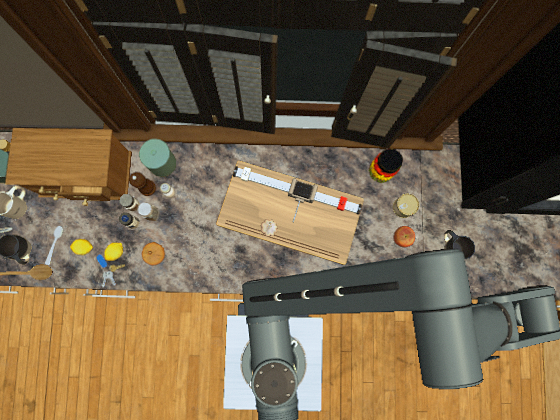

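The top view shows the board, with the guide's pad near (303,189), the red stop at (342,204) and the white stop at (242,174). The garlic is at (269,228). The red stop is to the robot's right (-y).

```bash
python3 - <<'E'
from h import *
im=cv2.imread("pics/top0.png");c=manip.camera_model("top")
cv2.imwrite("pics/crop0.png",cv2.resize(im[150:275,205:375],None,fx=4.5,fy=4.5,interpolation=cv2.INTER_CUBIC))
hsv=cv2.cvtColor(im,cv2.COLOR_BGR2HSV)
def cen(m,box,z,name):
    x0,y0,x1,y1=box;k=np.zeros_like(m);k[y0:y1,x0:x1]=m[y0:y1,x0:x1]
    n,l,s,ce=cv2.connectedComponentsWithStats(k);i=1+np.argmax(s[1:,4])
    p=onz(c,*ce[i],z);print(name,s[i],ce[i].round(1),p.round(4));return l==i,p
red=cv2.inRange(hsv,(0,150,90),(8,255,255))|cv2.inRange(hsv,(172,150,90),(180,255,255))
_,r=cen(red,(325,190,360,220),.055,"red")
_,b=cen(cv2.inRange(hsv,(0,0,0),(180,255,50)),(285,172,322,205),.066,"pad")
wood=cv2.inRange(hsv,(8,50,110),(25,200,255))
m,_=cen(wood,(205,150,375,275),.022,"wood")
cs,_=cv2.findContours(m.astype(np.uint8),0,2);h=max(cs,key=cv2.contourArea)
P=np.array([onz(c,*p[0],.022)[:2] for p in h],np.float32)
R=cv2.minAreaRect(P);print(R);print(cv2.boxPoints(R).round(4))
d=(r-b)[:2];print(d,np.hypot(*d),np.degrees(np.arctan2(*d[::-1])))
E
```

```text
red [337 196  10  15  89] [341.6 203.1] [ 0.5295 -0.2169  0.055 ]
pad [293 182  19  17 173] [301.8 189.7] [ 0.5686 -0.0815  0.066 ]
wood [ 205  150  163  115 8741] [287.8 212.1] [ 0.499  -0.0378  0.022 ]
((0.5344647169113159, -0.010143160820007324), (0.579248309135437, 0.3309803307056427), 79.95292663574219)
[[ 0.321  -0.2665]
 [ 0.6469 -0.3242]
 [ 0.7479  0.2462]
 [ 0.422   0.3039]]
[-0.03915924 -0.13534916] 0.14090011532732696 -106.13622280281875
```

View pics/crop0.png

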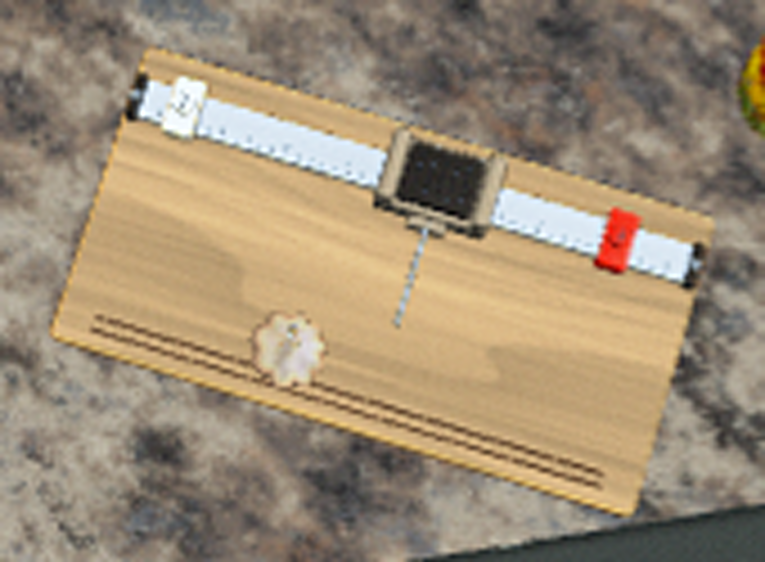

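The crop shows the pad centre at (439,182), the red collar at (618,240), the white collar at (185,107), and the board corners at (148,48), (714,215), (633,514), (54,337). The guide's shoulders are at its rail-wise ends. I'll compute the rail line from these.

```bash
python3 - <<'E'
from h import *
from scipy.spatial.transform import Rotation as Ro
c=manip.camera_model("top")
f=lambda u,v,z:onz(c,205+(u+.5)/4.5-.5,150+(v+.5)/4.5-.5,z)[:2]
w=f(185,107,.056);r=f(618,240,.056);p=f(441,183,.066)
C=[f(*q,.022) for q in((148,48),(714,215),(633,514),(54,337))]
print("w,r,p",w.round(4),r.round(4),p.round(4));print(np.round(C,4),[np.linalg.norm(C[i]-C[i-3]).round(4) for i in range(4)])
for a,b in((r,w),(C[1],C[0]),(C[2],C[3])):
    d=b-a;print("y-axis deg-90",np.degrees(np.arctan2(d[1],d[0]))-90)
d=(w-r)/np.linalg.norm(w-r);n=np.array([d[1],-d[0]])
B=np.mean(C,0);print("board",B,"rail offs of w,r,p",[(q-B)@n for q in(w,r,p)],"y",[(q-B)@d for q in(w,r,p)])
s=manip.sense();print(Ro.from_quat(s["tool_rot"]).as_matrix().round(4))
E
```

```text
w,r,p [0.6217 0.1086] [ 0.5297 -0.2178] [ 0.5669 -0.0842]
[[ 0.6767  0.1411]
 [ 0.5582 -0.297 ]
 [ 0.3287 -0.2349]
 [ 0.4492  0.2022]] [np.float64(0.4539), np.float64(0.2378), np.float64(0.4534), np.float64(0.2355)]
y-axis deg-90 -15.738290898503436
y-axis deg-90 -15.125896278352997
y-axis deg-90 -15.41973283325656
board [ 0.50320741 -0.04717731] rail offs of w,r,p [np.float64(0.07180284863342425), np.float64(0.07180284863342426), np.float64(0.07131760893189656)] y [np.float64(0.18203442994082591), np.float64(-0.1570548885009679), np.float64(-0.018389192898001935)]
[[ 9.499e-01  3.125e-01 -2.000e-04]
 [ 3.125e-01 -9.499e-01  1.900e-03]
 [ 4.000e-04 -1.900e-03 -1.000e+00]]
```

Emit:
{"api": "drive_tool", "payload": {"increments": [[255,3.2,-2.3,0,0,0,0.05],[255,6.4,-4.6,0,0,0,0.1],[255,9.6,-6.9,0,0,0,0.15],[255,12.8,-9.2,0,0,0,0.2],[255,16,-11.5,0,0,0,0.25],[255,19.2,-13.8,0,0,0,0.3],[255,22.4,-16.1,0,0,0,0.35],[255,25.6,-18.4,0,0,0,0.4],[255,28.8,-20.7,0,0,0,0.44],[255,32,-23,0,0,0,0.48],[255,35.2,-25.3,0,0,0,0.52],[255,38.4,-27.6,0,0,0,0.56],[255,41.6,-29.9,0,0,0,0.588],[255,44.8,-32.2,0,0,0,0.588],[255,48,-34.5,0,0,0,0.588],[255,51.3,-36.8,0,0,0,0.588],[255,51.3,-36.8,3,0,0,0.588],[255,51.3,-36.8,6,0,0,0.588],[255,51.3,-36.8,9,0,0,0.588],[255,51.3,-36.8,12,0,0,0.588]], "force": 40}}

```text
t: 2.1
tcp_pos: [0.5675, -0.0834, 0.11]
tool_rot: [0.991, -0.134, -0.0, -0.0]
force: [-0.1, -0.3, -0.1]
finger_gap: -0.0
```

Emit:
{"api": "drive_tool", "payload": {"increments": [[255,0,0,0,0,0,0],[255,0,0,0,0,0,0]]}}

```text
t: 2.3
tcp_pos: [0.5674, -0.0837, 0.1111]
tool_rot: [0.991, -0.135, -0.001, -0.0]
force: [0.4, -0.4, 0.7]
finger_gap: -0.001
```

```bash
python3 - <<'E'
from h import *
from scipy.spatial.transform import Rotation as Ro
t=manip.snapshot("top")[150:255,225:365];s=manip.snapshot("scene")[160:265,220:360]
cv2.imwrite("pics/near1.png",cv2.resize(np.vstack([t,s])[:,:,::-1],None,fx=2.85,fy=2.85,interpolation=cv2.INTER_CUBIC))
s=manip.sense();print(s["t"],s["tcp_pos"].round(4),s["force"].round(2),s["finger_gap"],Ro.from_quat(s["tool_rot"]).as_matrix().round(4))
c=manip.camera_model("scene");
def pr(n,p):
    c=manip.camera_model(n);T=np.linalg.inv(c["cam_to_world"]);q=T[:3,:3]@p+T[:3,3];q=q[:2]/q[2];q=q*(1+c["k1"]*(q@q));K=np.array(c["mtx"]);return K[:2,:2]@q+K[:2,2]
for n,o in(("scene",(220,160)),("top",(225,150))):
    print(n,"tcp",((pr(n,s["tcp_pos"])-o)*2.85).round(),"pad",((pr(n,np.array([.568,-.083,.066]))-o)*2.85).round())
E
```

```text
2.4 [ 0.5688 -0.0842  0.1128] [-0.2   0.34 -0.31] -0.001467983503858614 [[ 9.637e-01 -2.670e-01  2.700e-03]
 [-2.670e-01 -9.637e-01 -9.000e-04]
 [ 2.900e-03  2.000e-04 -1.000e+00]]
scene tcp [233.  40.] pad [231.  78.]
top tcp [224. 104.] pad [220. 114.]
```

View pics/near1.png

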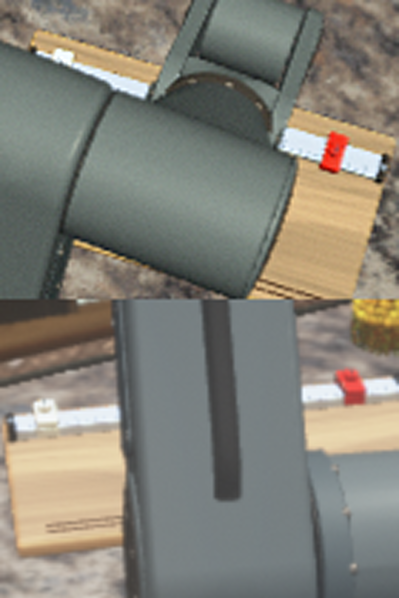

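The arm hides the guide in both views. The estimates agree to about 2 mm, and the fingers have over 10 mm of margin on the pad, so I'll descend using force feedback.

Emit:
{"api": "drive_tool", "payload": {"increments": [[255,0,0,1.5,0,0,0],[255,0,0,3,0,0,0],[255,0,0,4.0,0,0,0],[255,0,0,4.2,0,0,0],[255,0,0,4.4,0,0,0],[255,0,0,4.6,0,0,0],[255,0,0,4.7,0,0,0],[255,0,0,4.7,0,0,0]]}}

```text
t: 3.2
tcp_pos: [0.5682, -0.084, 0.0648]
tool_rot: [0.991, -0.135, 0.001, 0.0]
force: [0.4, 0.3, 2.4]
finger_gap: -0.005
```

Emit:
{"api": "drive_tool", "payload": {"increments": [[255,0,0,0.1,0,0,0],[255,0,0,0.2,0,0,0],[255,0,0,0.3,0,0,0],[255,0,0,0.3,0,0,0]]}}

```text
t: 3.6
tcp_pos: [0.5682, -0.084, 0.0617]
tool_rot: [0.991, -0.135, 0.001, 0.0]
force: [-0.4, -0.7, 4.8]
finger_gap: -0.002
```

Emit:
{"api": "drive_tool", "payload": {"increments": [[255,0,0,0.1,0,0,0],[255,0,0,0.2,0,0,0],[255,0,0,0.2,0,0,0],[255,0,0,0.2,0,0,0]]}}

```text
t: 4.0
tcp_pos: [0.5683, -0.084, 0.0609]
tool_rot: [0.991, -0.135, 0.001, 0.0]
force: [-2.0, -0.3, 12.5]
finger_gap: -0.001
```

The fingers have contacted the pad and bottomed out: 12.5 N at z≈0.061, which matches the pressed height. Next I'll push along +tool y, towards red.

Emit:
{"api": "drive_tool", "payload": {"increments": [[255,0,0,0.1,0,0,0],[255,0,0.2,0.1,0,0,0],[255,0,0.6,0.1,0,0,0],[255,0,1.0,0.1,0,0,0],[255,0,1.5,0.1,0,0,0],[255,0,2.0,0.1,0,0,0],[255,0,2.5,0.1,0,0,0],[255,0,3.0,0.1,0,0,0],[255,0,3.5,0.1,0,0,0],[255,0,4.0,0.1,0,0,0],[255,0,4.0,0.1,0,0,0]]}}

```text
t: 5.1
tcp_pos: [0.5573, -0.1231, 0.0608]
tool_rot: [0.991, -0.135, 0.001, 0.0]
force: [-4.5, -0.4, 19.3]
finger_gap: -0.003
```

Emit:
{"api": "drive_tool", "payload": {"increments": [[255,-0.05,0.4,0,0,0,0],[255,-0.05,0.8,0,0,0,0],[255,-0.1,1.2,0,0,0,0],[255,-0.1,1.6,0,0,0,0],[255,-0.1,2.0,0,0,0,0],[255,-0.1,2.4,0,0,0,0],[255,-0.1,2.8,0,0,0,0],[255,-0.1,3.2,0,0,0,0],[255,-0.1,3.5,0,0,0,0],[255,-0.1,3.5,0,0,0,0]]}}

```text
t: 6.1
tcp_pos: [0.5478, -0.1568, 0.0609]
tool_rot: [0.991, -0.135, 0.002, 0.001]
force: [-1.5, -1.6, 18.3]
finger_gap: 0.002
```

Emit:
{"api": "drive_tool", "payload": {"increments": [[255,0,0.2,0,0,0,0],[255,0,0.4,0,0,0,0],[255,0,0.6,0,0,0,0],[255,0,0.8,0,0,0,0]]}}

```text
t: 6.5
tcp_pos: [0.5458, -0.1639, 0.0608]
tool_rot: [0.991, -0.135, 0.002, 0.0]
force: [-1.4, 1.4, 18.7]
finger_gap: 0.0
```

```bash
python3 - <<'E'
from h import *
t=manip.snapshot("top")[150:255,225:365];s=manip.snapshot("scene")[160:265,220:360]
cv2.imwrite("pics/near2.png",cv2.resize(np.vstack([t,s])[:,:,::-1],None,fx=2.85,fy=2.85,interpolation=cv2.INTER_CUBIC))
E
```

```text
(no output)
```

View pics/near2.png

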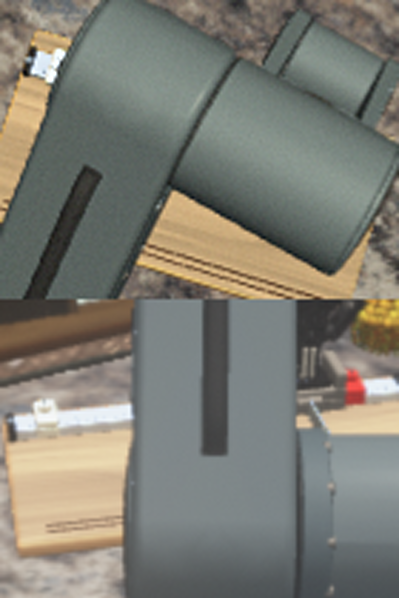

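The guide has travelled with the fingers: the fence shows at (315,410) and the red stop at (353,388) in the lower view. I'll continue in small steps until the force rises.

Emit:
{"api": "drive_tool", "payload": {"increments": [[255,0,0.15,0,0,0,0],[255,0,0.3,0,0,0,0],[255,0,0.3,0,0,0,0]]}}

```text
t: 6.9
tcp_pos: [0.5454, -0.1655, 0.0609]
tool_rot: [0.991, -0.135, 0.002, -0.001]
force: [1.2, 6.1, 18.7]
finger_gap: 0.0
```

Emit:
{"api": "drive_tool", "payload": {"increments": [[255,0,0.15,0,0,0,0],[255,0,0.3,0,0,0,0],[255,0,0.3,0,0,0,0]]}}

```text
t: 7.2
tcp_pos: [0.545, -0.1667, 0.0609]
tool_rot: [0.991, -0.136, 0.002, -0.002]
force: [3.4, 11.4, 19.7]
finger_gap: 0.002
```

Emit:
{"api": "drive_tool", "payload": {"increments": [[255,0,0.15,0,0,0,0],[255,0,0.3,0,0,0,0],[255,0,0.3,0,0,0,0]]}}

```text
t: 7.5
tcp_pos: [0.5442, -0.1693, 0.0608]
tool_rot: [0.991, -0.136, 0.002, -0.002]
force: [2.8, 11.7, 18.9]
finger_gap: -0.003
```

The force has saturated at 11.7 N after 84 mm of travel, where 83 mm was expected, so the guide is against the stop and the fingers are slipping on the pad. I'll lift straight up and retreat clear for a look.

Emit:
{"api": "drive_tool", "payload": {"increments": [[255,0,0,-0.3,0,0,0],[255,0,0,-0.6,0,0,0],[255,0,0,-1.0,0,0,0],[255,0,0,-2.0,0,0,0],[255,0,0,-4,0,0,0],[255,0,0,-7,0,0,0],[255,0,0,-11,0,0,0],[255,0,0,-15,0,0,0],[255,-3,3,-16,0,0,0],[255,-6,6,-16,0,0,0],[255,-9,9,-16,0,0,0],[255,-12,12,-16,0,0,0],[255,-15,15,-16,0,0,0],[255,-18,18,-16,0,0,0],[255,-20,21,-16,0,0,0],[255,-20,24,-16,0,0,0],[255,-20,27,-16,0,0,0],[255,-20,30,-16,0,0,0],[255,-20,30,-16,0,0,0],[255,-20,30,-16,0,0,0]]}}

```text
t: 9.5
tcp_pos: [0.2685, -0.4078, 0.218]
tool_rot: [0.991, -0.136, -0.0, -0.001]
force: [0.1, -0.2, 0.3]
finger_gap: 0.001
```

```bash
python3 - <<'E'
from h import *
t=manip.snapshot("top");s=manip.snapshot("scene")
cv2.imwrite("pics/top3.png",t[:,:,::-1])
cv2.imwrite("pics/near3.png",cv2.resize(np.vstack([t[150:255,225:365],s[150:255,220:360]])[:,:,::-1],None,fx=2.85,fy=2.85,interpolation=cv2.INTER_CUBIC))
s=manip.sense();print(s["t"],s["tcp_pos"],s["force"])
E
```

```text
9.6 [ 0.26901722 -0.40648355  0.21802063] [ 0.00689072  1.72954675 -0.09886437]
```

View pics/near3.png

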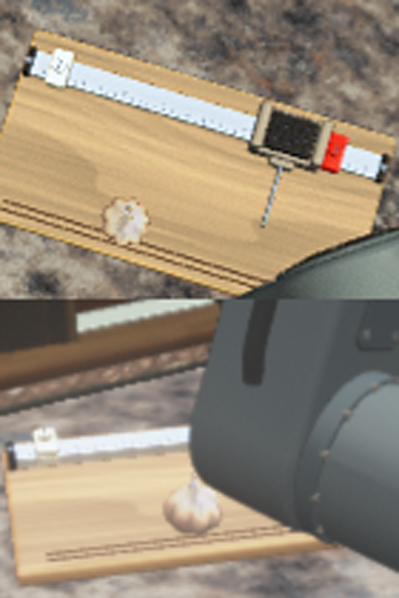

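The guide sits directly against the red collar: pad centre (292,134), collar (335,153). The garlic hasn't moved. I'll do one numeric check on the gap, then hand in.

```bash
python3 - <<'E'
from h import *
c=manip.camera_model("top");a=cv2.imread("pics/top0.png");b=cv2.imread("pics/top3.png")
f=lambda u,v,z:onz(c,225+(u+.5)/2.85-.5,150+(v+.5)/2.85-.5,z)[:2]
p=f(292,134,.066);r=f(335,153,.056);print(p,r,np.linalg.norm(p-r))
for n,im in(("before",a),("after",b)):
    m=cv2.inRange(im,(0,0,0),(55,55,55));k=np.zeros_like(m);k[178:212,290:340]=m[178:212,290:340]
    N,l,s,ce=cv2.connectedComponentsWithStats(k);i=1+np.argmax(s[1:,4]);print(n,s[i],onz(c,*ce[i],.066))
print(manip.sense()["force"]);manip.sign_off()
E
```

```text
[ 0.54748802 -0.16655158] [ 0.52832674 -0.21874904] 0.05560332599059609
before [293 182  19  17 198] [ 0.5680896  -0.08249336  0.066     ]
after [318 189  18  17 192] [ 0.54591457 -0.16329633  0.066     ]
[ 0.00689072  1.72954675 -0.09886437]
the job is handed in; nothing more can be done
```

The guide is against the red stop with the fingers lifted clear, and the job is handed in at about t = 9.6 s of the 32 s allowed.

**What I did:** I pressed the black pad to its lower end with the closed fingers, reaching z ≈ 61 mm at about 19 N. Holding it down, I slid the guide about 84 mm towards red until the force along the rail levelled off at about 12 N. Then I lifted straight up.

**Last checks:**
- **Guide position:** in the final top view the guide touches the red collar, with a measured centre distance of 55.6 mm against the nominal 56 mm. The colour-mask centroid puts the pad about 3–4 mm shorter of the stop than that hand-picked point. Picture accuracy is about 2 mm, so the force plateau is the stronger evidence of contact.
- **Pad up:** I could not see the pad's height. That it sprang back is inferred from the fingers being well clear of it.
- **Wrist force:** the last reading showed 1.7 N sideways, which I took as noise in free air.
- **Bystanders:** the garlic looks unmoved in the last view. I did not re-measure the other items, but the path passed well above them.

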